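# Find the rocking corner of the grinding plate and shim it

### The job

The square grinding plate rocks at one corner: press down on the yellow spots at its corners, one after another, until you find the corner that gives, then press the orange shim tab beside that corner down flat, and press that corner's yellow spot once more to check that it is now firm. Only press: lift nothing, leave the other three shim tabs standing, and leave the things around the stand alone.

Things in the scene. Friction and masses are not known exactly. Their poses are not given: they have to be found in the camera images.
- stand: Fixed grey base, 190 (x) by 270 (y) by 6 mm, of the rock-grinding stand; origin under its centre on the worktop, x and y along its sides (x away from the robot, y to its left, turned up to 0.3 rad). Four steel posts 48 tall at the middle of the plate's sides stop the plate from sliding.
- plate: Loose dark square steel grinding plate, 150x150x12 mm, about 0.75 to 1 kg, white disc in the middle; origin at the centre of its underside, which rests level 40 above the worktop on four feet. Its top is at 52. Axes as the stand's.
- spot_nl: Round yellow spot, 24 mm across, 2 high, on the plate's near left corner, above a foot, 23 in from both edges; origin at the centre of its top (54 above the worktop). Press the corner here. A firm corner does not give; the rocking one sinks about 4 under 2 to 4 N (the opposite corner rises), stops, and springs back when let go.
- spot_nr: Round yellow spot, 24 mm across, 2 high, on the plate's near right corner, above a foot, 23 in from both edges; origin at the centre of its top (54 above the worktop). Press the corner here. A firm corner does not give; the rocking one sinks about 4 under 2 to 4 N (the opposite corner rises), stops, and springs back when let go.
- spot_fl: Round yellow spot, 24 mm across, 2 high, on the plate's far left corner, above a foot, 23 in from both edges; origin at the centre of its top (54 above the worktop). Press the corner here. A firm corner does not give; the rocking one sinks about 4 under 2 to 4 N (the opposite corner rises), stops, and springs back when let go.
- spot_fr: Round yellow spot, 24 mm across, 2 high, on the plate's far right corner, above a foot, 23 in from both edges; origin at the centre of its top (54 above the worktop). Press the corner here. A firm corner does not give; the rocking one sinks about 4 under 2 to 4 N (the opposite corner rises), stops, and springs back when let go.
- shim_nl (a joint): Orange shim tab, 36 mm wide, 5 thick, sticking out on the stand's left (+y) side; hinge pin parallel to the stand's x, 14 above the worktop, under the near left corner, 10 inside the plate's edge; tab reaches 78 from the pin. Radians: 0 to 0.1 at the start (up at 45 degrees), 0.785 flat, its stop. Stays where left; 3 to 4 N down near its end turns it. Flat, its noses carry the plate corner.
- tab_nl (a point): Point on the upper face of the near left shim tab near its end (63.6 mm from the hinge pin, on the ribbed part): stands 60 above the worktop and about 33 out from the plate's edge when the tab is fully up, 16.5 above the worktop and 54 out when it is flat. Pressing straight down from where it stands at the start turns the tab all the way.
- shim_nr (a joint): Orange shim tab, 36 mm wide, 5 thick, sticking out on the stand's right (-y) side; hinge pin parallel to the stand's x, 14 above the worktop, under the near right corner, 10 inside the plate's edge; tab reaches 78 from the pin. Radians: 0 to 0.1 at the start (up at 45 degrees), 0.785 flat, its stop. Stays where left; 3 to 4 N down near its end turns it. Flat, its noses carry the plate corner.
- tab_nr (a point): Point on the upper face of the near right shim tab near its end (63.6 mm from the hinge pin, on the ribbed part): stands 60 above the worktop and about 33 out from the plate's edge when the tab is fully up, 16.5 above the worktop and 54 out when it is flat. Pressing straight down from where it stands at the start turns the tab all the way.
- shim_fl (a joint): Orange shim tab, 36 mm wide, 5 thick, sticking out on the stand's left (+y) side; hinge pin parallel to the stand's x, 14 above the worktop, under the far left corner, 10 inside the plate's edge; tab reaches 78 from the pin. Radians: 0 to 0.1 at the start (up at 45 degrees), 0.785 flat, its stop. Stays where left; 3 to 4 N down near its end turns it. Flat, its noses carry the plate corner.
- tab_fl (a point): Point on the upper face of the far left shim tab near its end (63.6 mm from the hinge pin, on the ribbed part): stands 60 above the worktop and about 33 out from the plate's edge when the tab is fully up, 16.5 above the worktop and 54 out when it is flat. Pressing straight down from where it stands at the start turns the tab all the way.
- shim_fr (a joint): Orange shim tab, 36 mm wide, 5 thick, sticking out on the stand's right (-y) side; hinge pin parallel to the stand's x, 14 above the worktop, under the far right corner, 10 inside the plate's edge; tab reaches 78 from the pin. Radians: 0 to 0.1 at the start (up at 45 degrees), 0.785 flat, its stop. Stays where left; 3 to 4 N down near its end turns it. Flat, its noses carry the plate corner.
- tab_fr (a point): Point on the upper face of the far right shim tab near its end (63.6 mm from the hinge pin, on the ribbed part): stands 60 above the worktop and about 33 out from the plate's edge when the tab is fully up, 16.5 above the worktop and 54 out when it is flat. Pressing straight down from where it stands at the start turns the tab all the way.
- foot_0: One of four feet that look alike, standing on the base under the plate's corners, 34 mm tall, origin at its underside. Three are firm, one is soft; which foot stands under which corner changes each time.
- foot_1: One of four feet that look alike, standing on the base under the plate's corners, 34 mm tall, origin at its underside. Three are firm, one is soft; which foot stands under which corner changes each time.
- foot_2: One of four feet that look alike, standing on the base under the plate's corners, 34 mm tall, origin at its underside. Three are firm, one is soft; which foot stands under which corner changes each time.
- foot_3: One of four feet that look alike, standing on the base under the plate's corners, 34 mm tall, origin at its underside. Three are firm, one is soft; which foot stands under which corner changes each time.
- malachite: Bystander: a green banded rock about 40 mm; origin at the centre of its underside. Leave alone.
- lens: Bystander: a folded grey hand lens 42x38x14 mm; origin at the centre of its underside. Leave alone.
- cobble: Bystander: a speckled granite cobble 88x81x44 mm; origin at the centre of its underside. Leave alone.
- acid_bottle: Bystander: a white dropper bottle with red cap, 32 across, 98 tall, mm; origin at the centre of its underside. Leave alone.
- rubber: Bystander: a white eraser in a blue sleeve 35x51x11 mm; origin at the centre of its underside. Leave alone.
- basalt_jar: Bystander: a glass jar of dark grit with black cap, 51 across, 75 tall, mm; origin at the centre of its underside. Leave alone.

How it is judged:
By the outcome, as a careful person would: the job done as asked, in the order asked, and still so for the second after the job is handed in, with the robot touching nothing.
It also fails if it takes over 58 s, if anything falls off the work surface, if the arm or the gripper's body presses on something with over 40 N, if the wrist force passes 120 N, or if a joint passes its speed limit or range.

### The arm

A 7-joint arm with a two-finger parallel gripper is mounted at the origin on a cart in front of the work surface, level with it; the furniture and walls round the work are solid. World frame = base frame: x ahead of the robot, y to its left, z up, the work surface at z = 0. Lengths are in m, angles in rad, forces in N, time in s.
With the tool pointing down it reaches from about 0.4 to 0.85 m from the base axis. Payload 4.5 kg.
Tool frame: the origin (TCP) lies on the mounting face of the last link; the fingertips stand 166 mm ahead of it and the grasp point (between the pads) lies 147 mm ahead of it; y points along the fingers, z is the direction in which the jaws open and shut, and the axes are right-handed (so a half turn about y gives the same grasp; the last joint's range is limited). The gripper opens to 88 mm and grips with 3 to 60 N. Pads are 18 mm wide; open, the fingers measure 123 mm over their backs; the gripper's body (75 mm by 187 mm) begins 45 mm behind the grasp point.
Start: joints at [1.223, 0.689, -0.195, 1.565, 0.157, 0.902, -0.215], TCP at [0.233, -0.58, 0.405] pointing down, gripper open.
Joint ranges: [-3.01, 3.01], [-0.46, 2.08], [-1.47, 1.51], [0.13, 2.56], [-1, 4.14], [0.04, 2.09], [-2.66, 2.66]. Speed limits (rad/s): [2.57, 2.57, 3.14, 3.14, 3.14, 3.14, 3.14].

### API

Orientations are given as a unit quaternion [x, y, z, w].
In Python, from plant import r gives the robot as it stands.
- The arm moves only by the tool arm_command, never from a script. Its argument "deltas" is a list of rows, each an object of numbers: "dx", "dy", "dz": the shift along the tool's x, y, z each as a share of 1000 mm, from -1 to 1; "wx", "wy", "wz": the turn, a rotation vector about the tool's x, y, z each as a share of 45 degrees, from -1 to 1. In form: [{"dx": .., "dy": .., "dz": .., "wx": .., "wy": .., "wz": ..}, ...]. A call has exactly 5 rows; each row is the pose to reach, as a shift and turn from the pose commanded when the call began, along the tool's axes at that moment; what a row does not reach only later rows make up. A row lasts 1/10 s, in which the tool goes at most 50 mm and 8.59 degrees, less where a joint would pass 70% of its speed; a pose out of reach is approached as far as the arm can. A call with a number of a shift or a turn outside -1 to 1 is refused whole. A call with a gripper value outside its range is refused whole. "claw" is the opening, from -1 (shut) to 1 (fully open), set as the call begins (left out, the last holds). The fingers move at their own pace and stop on an object; "grip_force" is the grip in N (left out, the last holds). Time passes only in rows, so rows that repeat a pose let the fingers close, or fill a call up. It gives the time, the measured TCP pose, the force and the opening at its end, in the units of the state.
- r.get_state(): the state, without advancing time (a new reading comes with each control period).
- r.snapshot(name): name is "scene" or "top" or "wrist"; returns the picture (480x640x3 uint8, red, green, blue); there is no depth.
- r.get_calibration(name): a dict with "vertical_fov" (degrees; the focal length in pixels is half the picture's height over the tangent of half this angle, whatever the lens; pixels are square), "cx", "cy" (the principal point, pixels), "R" (3x3) and "t" (3): a world point X has camera coordinates R X + t. Camera axes: x right, y down, z forward; pixel columns grow to the right and rows downward; lengths in m; the calibration is good to about 2 mm. A picture is of the moment at which its call begins: read the wrist's pose just before it. get_calibration takes no time and is no camera call; for the wrist camera it gives the pose at the moment of the call.
- r.finish_job(): hands the job in, once; it reports no verdict.
The state is a dict: "clock": time; "q": joint angles; "qd": joint speeds; "joint_torque": joint torques, N m; "tool_pos": TCP position; "eef_rot": TCP orientation; "contact_force": force on the tool from outside, world axes, zero at the start; "moment": the same for the moment, N m; "opening": opening from 0.0 (shut) to 1.0 (fully open).
Only numpy, scipy, OpenCV 4.12 (cv2) and the standard library are available. Lean on these libraries where they do the work, as an engineer would, in place of code of your own. Each camera call takes 0.05 s, during which the arm holds its last target.

## Working session

There is one attempt and no reset: what is moved stays moved. The work goes in short steps, Python scripts to look and compute and a tool call to move; the robot and the scene stay as the last step left them, time stands still between calls to the robot, and variables do not carry over. Pictures are saved under pics/ and viewed, and the job is handed in when it is done.

Besides the shell and the picture viewer there is one more tool, called after ">>>" as name([rows], argument=value, ...), one row to a line, values as JSON. arm_command: Moves the arm, as the interface text tells. Shift numbers are shares of 1000 mm and turn numbers shares of 45 degrees, none past 1 either way. Its arguments: {"type":"object","properties":{"deltas":{"type":"array","items":{"type":"object","properties":{"dx":{"type":"number","minimum":-1,"maximum":1},"dy":{"type":"number","minimum":-1,"maximum":1},"dz":{"type":"number","minimum":-1,"maximum":1},"wx":{"type":"number","minimum":-1,"maximum":1},"wy":{"type":"number","minimum":-1,"maximum":1},"wz":{"type":"number","minimum":-1,"maximum":1}}}},"claw":{"type":"number"},"grip_force":{"type":"number"}},"required":["deltas"]}

```bash
ls; mkdir -p pics
python3 - <<'E'
from plant import r
import cv2
s=r.get_state()
for k,v in s.items(): print(k,v)
for n in ("top","scene"):
    im=r.snapshot(n); cv2.imwrite(f"pics/{n}0.png",im[:,:,::-1]); print(n,r.get_calibration(n))
E
```

```text
pics
clock 0.0
q [ 1.22282347  0.69000397 -0.19450324  1.56635064  0.15727366  0.90248076
 -0.21513043]
qd [ 2.34655604e-04 -5.82185102e-05  8.42535052e-04 -2.19535142e-03
 -3.39165746e-03 -5.43740256e-04 -1.16982372e-04]
joint_torque [-2.60155666e-04 -5.27553749e+01 -1.26683056e+00 -1.53428203e+01
 -5.26099058e-02  6.52346411e-03  1.64743278e-04]
tool_pos [ 0.2327047  -0.57970916  0.40389523]
eef_rot [-0.13433402  0.69489559 -0.69362617  0.13400455]
contact_force [0.83819941 0.16255954 0.26582844]
moment [-0.00929618 -0.09789804  0.00476898]
opening 0.9996244918452067
top {'vertical_fov': 49.940982343129306, 'cx': 321.3206076384243, 'cy': 236.40787525971533, 'R': array([[ 0.0176092 , -0.99966812, -0.01880342],
       [-0.9988466 , -0.0167483 , -0.04499964],
       [ 0.04466978,  0.01957414, -0.99881002]]), 't': array([0.06822101, 0.56972229, 1.2369597 ])}
scene {'vertical_fov': 54.75362888743297, 'cx': 322.00869689212607, 'cy': 241.32090891416868, 'R': array([[-0.63968339, -0.76862437, -0.00466296],
       [-0.58791398,  0.49317807, -0.64119618],
       [ 0.49513868, -0.40742112, -0.76736283]]), 't': array([0.39963454, 0.34999963, 0.94803378])}
```

View pics/top0.png

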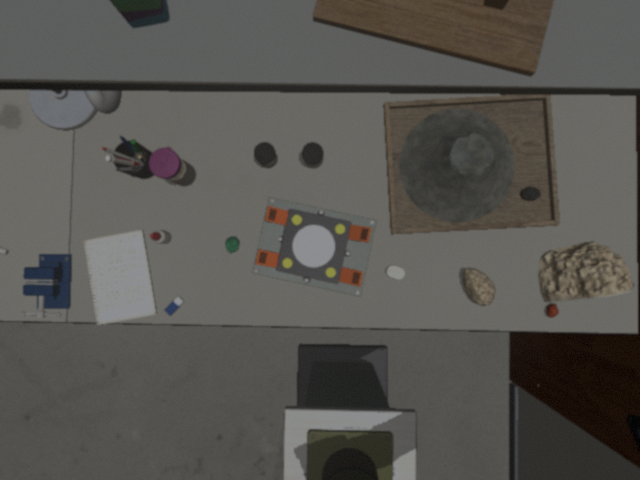

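View pics/scene0.png

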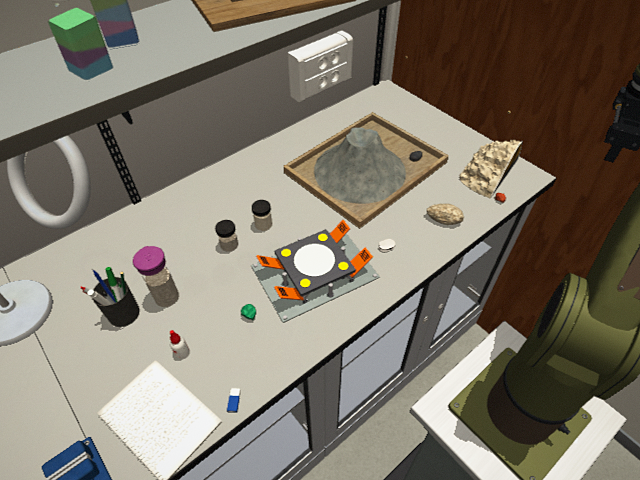

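The top view shows the stand at about (315,247), with yellow spots at (297,220), (340,229), (287,263) and (330,272). The scene view shows the same stand with its four orange tabs up. Next I'll measure the spots.

```bash
cat > h.py <<'E'
import numpy as np, cv2
def ray(c,u,v):
    f=240/np.tan(np.radians(c["vertical_fov"])/2)
    d=np.array([(u-c["cx"])/f,(v-c["cy"])/f,1.]); R=np.array(c["R"]);t=np.array(c["t"])
    return -R.T@t, R.T@d
def onz(c,u,v,z):
    o,d=ray(c,u,v); return o+d*(z-o[2])/d[2]
def proj(c,X):
    f=240/np.tan(np.radians(c["vertical_fov"])/2)
    p=np.array(c["R"])@X+np.array(c["t"]); return f*p[0]/p[2]+c["cx"],f*p[1]/p[2]+c["cy"]
def blobs(im,lo,hi,amin=20):
    m=cv2.inRange(cv2.cvtColor(im,cv2.COLOR_RGB2HSV),lo,hi)
    n,l,st,ce=cv2.connectedComponentsWithStats(m)
    return [(ce[i],st[i,4]) for i in range(1,n) if st[i,4]>=amin]
E
python3 - <<'E'
from plant import r
from h import *
for n in ("top","scene"):
    im=cv2.imread(f"pics/{n}0.png")[:,:,::-1]; c=r.get_calibration(n)
    for nm,lo,hi,z in (("yel",(23,120,90),(35,255,255),.054),("org",(3,150,90),(16,255,255),.05)):
        for ce,a in blobs(im,lo,hi):
            print(n,nm,ce.round(1),a,onz(c,*ce,z).round(4))
E
```

```text
top yel [296.2 219.3] 61 [0.6059 0.1369 0.054 ]
top yel [339.6 228.7] 57 [0.5856 0.0346 0.054 ]
top yel [287.  262.7] 62 [0.5036 0.1566 0.054 ]
top yel [330.3 272.2] 60 [0.4833 0.0548 0.054 ]
top org [277.9 215.6] 204 [0.6142 0.1809 0.05  ]
top org [357.3 232.7] 173 [ 0.5769 -0.0072  0.05  ]
top org [268.6 258.5] 201 [0.5128 0.2006 0.05  ]
top org [348.7 275.8] 191 [0.4754 0.0115 0.05  ]
top org [553.8 311.1] 33 [ 0.4025 -0.4653  0.05  ]
scene yel [322.4 237. ] 59 [0.583 0.033 0.054]
scene yel [285.6 252.4] 67 [0.6033 0.1352 0.054 ]
scene yel [342.9 265.4] 70 [0.4815 0.053  0.054 ]
scene yel [304.8 282.5] 73 [0.5014 0.1549 0.054 ]
scene yel [472.2 381.5] 53 [0.0947 0.0468 0.054 ]
scene yel [585.9 417.3] 38 [-0.09   -0.0631  0.054 ]
scene yel [572.4 440.4] 39 [-0.0966 -0.005   0.054 ]
scene yel [551.6 465.9] 25 [-0.0969  0.0634  0.054 ]
scene org [500.5 196.4] 57 [ 0.3828 -0.4394  0.05  ]
scene org [339.4 231.1] 224 [ 0.5728 -0.0155  0.05  ]
scene org [360.1 260.6] 293 [0.4675 0.0089 0.05  ]
scene org [270.  262.1] 203 [0.606 0.181 0.05 ]
scene org [288.5 293. ] 243 [0.5048 0.2009 0.05  ]
```

```bash
cat >> h.py <<'E'
from scipy.spatial.transform import Rotation as Ro
def info(r):
    s=r.get_state(); R=Ro.from_quat(s["eef_rot"]); return s,R
SP=dict(fl=(.6045,.136),fr=(.5845,.034),nl=(.5025,.156),nr=(.4825,.054))
E
python3 - <<'E'
from plant import r
from h import *
s,R=info(r); M=R.as_matrix(); print(M.round(3))
a=-.195; 
for sg in (1,-1):
    z=sg*np.array([-np.sin(a),np.cos(a),0]); y=np.array([0,0,-1.]); x=np.cross(y,z)
    T=np.c_[x,y,z]; rv=(R.inv()*Ro.from_matrix(T)).as_rotvec(); print(sg,rv,np.degrees(rv)/45)
d=np.array([.5435,.095,.33])-s["tool_pos"]; print(M.T@d)
E
```

```text
[[-0.928 -0.001  0.373]
 [-0.373  0.001 -0.928]
 [ 0.    -1.    -0.002]]
1 [ 7.05985551e-04 -2.56475578e+00 -2.00665789e-03] [ 8.98888722e-04 -3.26554848e+00 -2.55495618e-03]
-1 [1.52116251e-03 5.76836057e-01 5.35177798e-04] [1.93680426e-03 7.34450479e-01 6.81409536e-04]
[-0.53980429  0.07476847 -0.51023681]
```

>>> arm_command([
  {"dx": -0.036,"dz": -0.034},
  {"dx": -0.072,"dz": -0.068},
  {"dx": -0.108,"dz": -0.102},
  {"dx": -0.144,"dz": -0.136},
  {"dx": -0.18,"dz": -0.17},
], claw=-1)

```text
invalid input at $.deltas[0]: expected keys dx, dy, dz, wx, wy, wz
```

>>> arm_command([
  {"dx": -0.036,"dz": -0.034},
  {"dx": -0.072,"dz": -0.068},
  {"dx": -0.108,"dz": -0.102},
  {"dx": -0.144,"dz": -0.136},
  {"dx": -0.18,"dz": -0.17},
])

```text
invalid input at $.deltas[0]: expected keys dx, dy, dz, wx, wy, wz
```

>>> arm_command([
  {"dx": -0.036,"dz": -0.034,"wy": 0.15},
  {"dx": -0.072,"dz": -0.068,"wy": 0.3},
  {"dx": -0.108,"dz": -0.102,"wy": 0.45},
  {"dx": -0.144,"dz": -0.136,"wy": 0.6},
  {"dx": -0.18,"dz": -0.17,"wy": 0.7345},
])

```text
invalid input at $.deltas[0]: expected keys dx, dy, dz, wx, wy, wz
```

Run:
```python
from plant import r
from h import *
s,R=info(r); print(s["clock"],s["tool_pos"],s["contact_force"],s["opening"],R.as_matrix().round(3))
c=r.get_calibration("wrist"); im=r.snapshot("wrist"); cv2.imwrite("pics/w1.png",im[:,:,::-1])
for ce,a in blobs(im,(20,120,60),(36,255,255),80): print(ce.round(1),a,onz(c,*ce,.054).round(4))
s,R=info(r); print(s["clock"],s["tool_pos"])
for k,v in SP.items():
    print(k, (R.as_matrix().T@(np.array([*v,.25])-s["tool_pos"])).round(4))
```

```text
0.1 [ 0.23274785 -0.57974261  0.40400076] [0.6186408  0.63438663 0.02478985] 1.0004024630275503 [[-0.928 -0.001  0.373]
 [-0.373  0.001 -0.928]
 [ 0.    -1.    -0.002]]
0.15 [ 0.23275532 -0.57978886  0.40409949]
fl [-0.6117  0.1547 -0.5255]
fr [-0.5552  0.1546 -0.4383]
nl [-0.5245  0.1548 -0.5821]
nr [-0.468   0.1547 -0.4949]
```

View pics/w1.png

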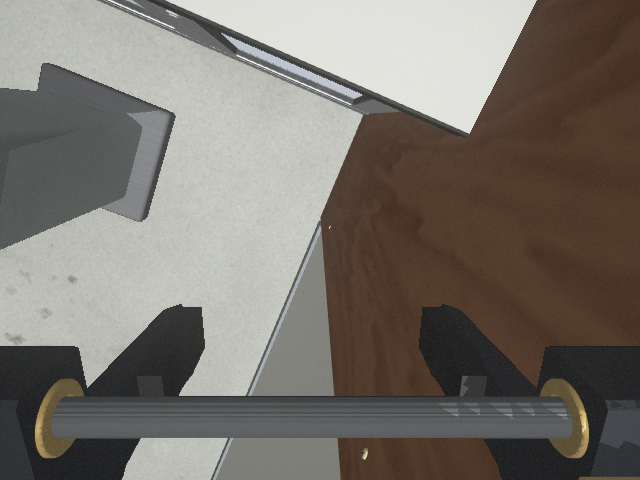

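The moves were refused because every row needs all six keys. The wrist view shows only the floor, the wall and the open fingers.

>>> arm_command([
  {"dx": -0.036,"dy": 0,"dz": -0.034,"wx": 0,"wy": 0,"wz": 0},
  {"dx": -0.072,"dy": 0,"dz": -0.068,"wx": 0,"wy": 0,"wz": 0},
  {"dx": -0.108,"dy": 0,"dz": -0.102,"wx": 0,"wy": 0,"wz": 0},
  {"dx": -0.144,"dy": 0,"dz": -0.136,"wx": 0,"wy": 0,"wz": 0},
  {"dx": -0.18,"dy": 0,"dz": -0.17,"wx": 0,"wy": 0,"wz": 0},
], claw=-1)

```text
clock: 0.65
tool_pos: [0.337, -0.3533, 0.4047]
eef_rot: [-0.134, 0.694, -0.694, 0.134]
contact_force: [0.7, 0.3, -0.4]
opening: 0.567
```

>>> arm_command([
  {"dx": -0.036,"dy": 0,"dz": -0.034,"wx": 0,"wy": 0,"wz": 0},
  {"dx": -0.072,"dy": 0,"dz": -0.068,"wx": 0,"wy": 0,"wz": 0},
  {"dx": -0.108,"dy": 0,"dz": -0.102,"wx": 0,"wy": 0,"wz": 0},
  {"dx": -0.144,"dy": 0,"dz": -0.136,"wx": 0,"wy": 0,"wz": 0},
  {"dx": -0.18,"dy": 0,"dz": -0.17,"wx": 0,"wy": 0,"wz": 0},
], claw=-1)

```text
clock: 1.15
tool_pos: [0.4408, -0.1285, 0.4047]
eef_rot: [0.134, -0.694, 0.694, -0.134]
contact_force: [0.7, -1.1, -0.3]
opening: 0.117
```

>>> arm_command([
  {"dx": -0.036,"dy": 0,"dz": -0.034,"wx": 0,"wy": 0.15,"wz": 0},
  {"dx": -0.072,"dy": 0,"dz": -0.068,"wx": 0,"wy": 0.3,"wz": 0},
  {"dx": -0.108,"dy": 0,"dz": -0.102,"wx": 0,"wy": 0.45,"wz": 0},
  {"dx": -0.144,"dy": 0,"dz": -0.136,"wx": 0,"wy": 0.6,"wz": 0},
  {"dx": -0.18,"dy": 0,"dz": -0.17,"wx": 0,"wy": 0.7345,"wz": 0},
], claw=-1)

```text
clock: 1.65
tool_pos: [0.5444, 0.0966, 0.4046]
eef_rot: [-0.07, -0.703, 0.704, 0.07]
contact_force: [0.8, -0.5, 0.5]
opening: 0.002
```

Run:
```python
from plant import r
from h import *
s,R=info(r); print(s["clock"],s["tool_pos"],s["contact_force"],s["opening"],R.as_matrix().round(3))
c=r.get_calibration("wrist"); im=r.snapshot("wrist"); cv2.imwrite("pics/w2.png",im[:,:,::-1])
for ce,a in blobs(im,(20,120,60),(36,255,255),80): print(ce.round(1),a,onz(c,*ce,.054).round(4))
s,R=info(r); print(s["clock"],s["tool_pos"])
for k,v in SP.items():
    print(k, (R.as_matrix().T@(np.array([*v,.25])-s["tool_pos"])).round(4))
```

```text
1.65 [0.54440382 0.09659171 0.40458782] [ 0.75120476 -0.51088167  0.48525459] 0.0019376894817575725 [[-0.98  -0.    -0.198]
 [ 0.198 -0.    -0.98 ]
 [ 0.    -1.     0.   ]]
[241.8 154. ] 526 [0.6077 0.1413 0.054 ]
[373.2 154.2] 370 [0.5869 0.0382 0.054 ]
[247.9 274.1] 482 [0.5066 0.1617 0.054 ]
[366.9 275.6] 338 [0.4846 0.0593 0.054 ]
1.7 [0.54686743 0.10715246 0.40458716]
fl [-0.0507  0.1551 -0.0378]
fr [-0.0503  0.1541  0.0661]
nl [ 0.0533  0.1548 -0.0381]
nr [0.0536 0.1538 0.0658]
```

View pics/w2.png

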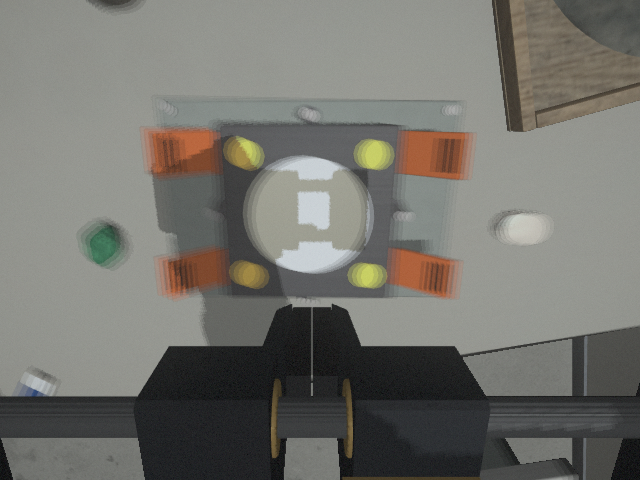

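The wrist view is motion-blurred because the arm was still settling. The four spots are near (242,154), (373,154), (248,274) and (367,276). I'll retake it now that it has stopped.

Run:
```python
from plant import r
from h import *
for i in range(4):
    s,R=info(r); c=r.get_calibration("wrist"); im=r.snapshot("wrist"); print(s["tool_pos"],s["qd"].round(2) if hasattr(s["qd"],"round") else "")
cv2.imwrite("pics/w3.png",im[:,:,::-1])
for ce,a in blobs(im,(20,120,60),(36,255,255),80): print(ce.round(1),a,onz(c,*ce,.054).round(4))
s,R=info(r); print(s["clock"],s["tool_pos"],R.as_matrix().round(3))
for k,v in SP.items():
    print(k, (R.as_matrix().T@(np.array([*v,.25])-s["tool_pos"])).round(4))
```

```text
[0.54686743 0.10715246 0.40458716] [ 0.07 -0.03 -0.1   0.08  0.03 -0.06  0.28]
[0.54546599 0.10351416 0.40431381] [ 0.09 -0.03  0.06  0.1   0.05  0.01  0.1 ]
[0.54444565 0.0991839  0.40416302] [ 0.08 -0.02  0.06  0.07  0.03  0.01  0.02]
[0.5438583  0.09599982 0.40419014] [ 0.06 -0.02  0.04  0.04  0.01  0.    0.  ]
[249.8 154.3] 669 [0.6052 0.1349 0.054 ]
[380.  154.9] 646 [0.5851 0.0328 0.054 ]
[255. 275.] 523 [0.5034 0.1548 0.054 ]
[373.2 275.7] 502 [0.4832 0.0528 0.054 ]
1.9 [0.54360072 0.09401494 0.40430415] [[-0.981 -0.001 -0.193]
 [ 0.193 -0.001 -0.981]
 [ 0.001 -1.     0.001]]
fl [-0.0518  0.1542 -0.0532]
fr [-0.0519  0.1543  0.0508]
nl [ 0.0522  0.1543 -0.0531]
nr [0.0521 0.1544 0.0508]
```

View pics/w3.png

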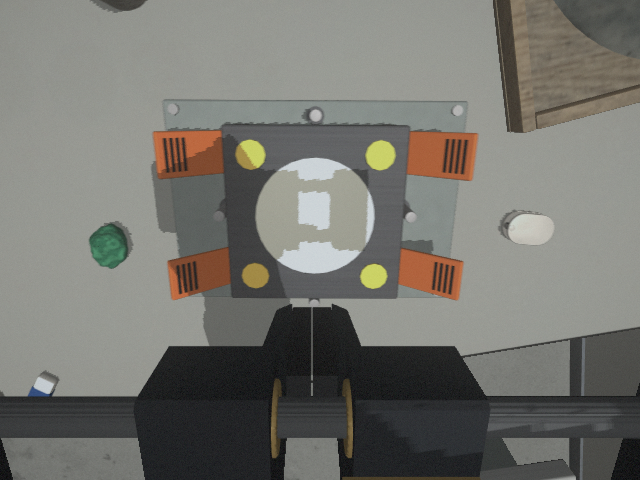

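The retaken wrist image is sharp. The spots are at (250,154), (380,155), (255,275) and (373,276), and they agree with the top and scene views to about 1 mm. I'll start with near right and stop 10 mm above it.

>>> arm_command([
  {"dx": 0.026,"dy": 0.03,"dz": 0.025,"wx": 0,"wy": 0,"wz": 0},
  {"dx": 0.052,"dy": 0.07,"dz": 0.051,"wx": 0,"wy": 0,"wz": 0},
  {"dx": 0.052,"dy": 0.115,"dz": 0.051,"wx": 0,"wy": 0,"wz": 0},
  {"dx": 0.052,"dy": 0.15,"dz": 0.051,"wx": 0,"wy": 0,"wz": 0},
  {"dx": 0.052,"dy": 0.17,"dz": 0.051,"wx": 0,"wy": 0,"wz": 0},
])

```text
clock: 2.4
tool_pos: [0.4817, 0.0519, 0.2328]
eef_rot: [-0.069, -0.703, 0.704, 0.071]
contact_force: [0.3, 0.1, 0.9]
opening: 0.004
```

>>> arm_command([
  {"dx": 0,"dy": 0,"dz": 0,"wx": 0,"wy": 0,"wz": 0},
  {"dx": 0,"dy": 0,"dz": 0,"wx": 0,"wy": 0,"wz": 0},
  {"dx": 0,"dy": 0.003,"dz": 0,"wx": 0,"wy": 0,"wz": 0},
  {"dx": 0,"dy": 0.005,"dz": 0,"wx": 0,"wy": 0,"wz": 0},
  {"dx": 0,"dy": 0.007,"dz": 0,"wx": 0,"wy": 0,"wz": 0},
])

```text
clock: 2.9
tool_pos: [0.4834, 0.0545, 0.2284]
eef_rot: [0.069, 0.704, -0.704, -0.068]
contact_force: [-0.2, -0.0, -0.4]
opening: 0.008
```

```bash
cat > st.py <<'E'
from plant import r
from h import *
s,R=info(r); p=np.array(s["tool_pos"]);print(round(s["clock"],2),p.round(4),"F",np.array(s["contact_force"]).round(2),"rotz",R.as_matrix()[:,2].round(3), "y",R.as_matrix()[:,1].round(3))
tip=p+.166*R.as_matrix()[:,1]; print("tip",tip.round(4))
for k,v in SP.items(): print(k,(R.as_matrix().T@(np.array([*v,.054])-tip)).round(4))
E
python3 st.py
```

```text
2.9 [0.4834 0.0545 0.2284] F [-0.17 -0.01 -0.37] rotz [-0.194 -0.981 -0.001] y [ 0.002  0.    -1.   ]
tip [0.4837 0.0545 0.0624]
fl [-0.1027  0.0087 -0.1034]
fr [-0.1029  0.0086  0.0006]
nl [ 0.0012  0.0085 -0.1032]
nr [0.001  0.0084 0.0007]
```

>>> arm_command([
  {"dx": 0,"dy": 0.003,"dz": 0,"wx": 0,"wy": 0,"wz": 0},
  {"dx": 0,"dy": 0.006,"dz": 0,"wx": 0,"wy": 0,"wz": 0},
  {"dx": 0,"dy": 0.008,"dz": 0,"wx": 0,"wy": 0,"wz": 0},
  {"dx": 0,"dy": 0.009,"dz": 0,"wx": 0,"wy": 0,"wz": 0},
  {"dx": 0,"dy": 0.01,"dz": 0,"wx": 0,"wy": 0,"wz": 0},
])

```text
clock: 3.4
tool_pos: [0.4829, 0.0545, 0.22]
eef_rot: [0.069, 0.704, -0.704, -0.068]
contact_force: [-5.2, 1.1, 40.9]
opening: 0.01
```

>>> arm_command([
  {"dx": 0,"dy": 0.001,"dz": 0,"wx": 0,"wy": 0,"wz": 0},
  {"dx": 0,"dy": 0.002,"dz": 0,"wx": 0,"wy": 0,"wz": 0},
  {"dx": 0,"dy": 0.003,"dz": 0,"wx": 0,"wy": 0,"wz": 0},
  {"dx": 0,"dy": 0.003,"dz": 0,"wx": 0,"wy": 0,"wz": 0},
  {"dx": 0,"dy": 0.003,"dz": 0,"wx": 0,"wy": 0,"wz": 0},
])

```text
clock: 3.9
tool_pos: [0.4825, 0.0544, 0.2197]
eef_rot: [0.07, 0.704, -0.703, -0.068]
contact_force: [-9.2, 0.5, 60.9]
opening: 0.005
```

Near right is firm: the tool stopped at z 0.2197, with no give, at 61 N. The arm is stiff, so I'll press the others more gently. Next is far right.

>>> arm_command([
  {"dx": 0,"dy": -0.02,"dz": 0,"wx": 0,"wy": 0,"wz": 0},
  {"dx": -0.04,"dy": -0.022,"dz": 0,"wx": 0,"wy": 0,"wz": 0},
  {"dx": -0.08,"dy": -0.022,"dz": 0,"wx": 0,"wy": 0,"wz": 0},
  {"dx": -0.103,"dy": -0.022,"dz": 0,"wx": 0,"wy": 0,"wz": 0},
  {"dx": -0.103,"dy": -0.02,"dz": 0,"wx": 0,"wy": 0,"wz": 0},
])

```text
clock: 4.4
tool_pos: [0.5872, 0.0335, 0.235]
eef_rot: [0.072, 0.704, -0.704, -0.067]
contact_force: [-0.5, 0.5, -0.3]
opening: 0.002
```

>>> arm_command([
  {"dx": 0,"dy": 0,"dz": 0,"wx": 0,"wy": 0,"wz": 0},
  {"dx": 0,"dy": 0.004,"dz": 0,"wx": 0,"wy": 0,"wz": 0},
  {"dx": 0,"dy": 0.008,"dz": 0,"wx": 0,"wy": 0,"wz": 0},
  {"dx": 0,"dy": 0.01,"dz": 0,"wx": 0,"wy": 0,"wz": 0},
  {"dx": 0,"dy": 0.011,"dz": 0,"wx": 0,"wy": 0,"wz": 0},
])

```text
clock: 4.9
tool_pos: [0.5836, 0.0348, 0.2233]
eef_rot: [-0.068, -0.704, 0.704, 0.069]
contact_force: [-0.6, 0.2, 0.2]
opening: 0.005
```

```bash
python3 st.py
```

```text
4.9 [0.5836 0.0348 0.2233] F [-0.6   0.21  0.19] rotz [-0.193 -0.981  0.   ] y [-0.001 -0.    -1.   ]
tip [0.5834 0.0348 0.0573]
fl [-0.0011  0.0033 -0.1034]
fr [-0.0012  0.0033  0.0005]
nl [ 0.1029  0.0034 -0.1033]
nr [0.1027 0.0034 0.0006]
```

>>> arm_command([
  {"dx": 0,"dy": 0.001,"dz": 0,"wx": 0,"wy": 0,"wz": 0},
  {"dx": 0,"dy": 0.002,"dz": 0,"wx": 0,"wy": 0,"wz": 0},
  {"dx": 0,"dy": 0.003,"dz": 0,"wx": 0,"wy": 0,"wz": 0},
  {"dx": 0,"dy": 0.004,"dz": 0,"wx": 0,"wy": 0,"wz": 0},
  {"dx": 0,"dy": 0.0045,"dz": 0,"wx": 0,"wy": 0,"wz": 0},
])

```text
clock: 5.4
tool_pos: [0.5842, 0.0345, 0.2203]
eef_rot: [0.069, 0.704, -0.704, -0.069]
contact_force: [-3.5, -0.3, 12.3]
opening: 0.009
```

Far right is firm: z 0.2203 at 12 N. Next is far left.

>>> arm_command([
  {"dx": 0,"dy": -0.015,"dz": 0,"wx": 0,"wy": 0,"wz": 0},
  {"dx": 0,"dy": -0.018,"dz": -0.04,"wx": 0,"wy": 0,"wz": 0},
  {"dx": 0,"dy": -0.018,"dz": -0.08,"wx": 0,"wy": 0,"wz": 0},
  {"dx": -0.001,"dy": -0.018,"dz": -0.103,"wx": 0,"wy": 0,"wz": 0},
  {"dx": -0.001,"dy": -0.018,"dz": -0.103,"wx": 0,"wy": 0,"wz": 0},
])

```text
clock: 5.9
tool_pos: [0.6054, 0.1409, 0.238]
eef_rot: [0.067, 0.706, -0.702, -0.066]
contact_force: [0.7, 0.1, 0.3]
opening: 0.008
```

>>> arm_command([
  {"dx": 0,"dy": 0,"dz": 0,"wx": 0,"wy": 0,"wz": 0},
  {"dx": 0,"dy": 0.004,"dz": 0,"wx": 0,"wy": 0,"wz": 0},
  {"dx": 0,"dy": 0.008,"dz": 0,"wx": 0,"wy": 0,"wz": 0},
  {"dx": 0,"dy": 0.012,"dz": 0,"wx": 0,"wy": 0,"wz": 0},
  {"dx": 0,"dy": 0.0135,"dz": 0,"wx": 0,"wy": 0,"wz": 0},
])

```text
clock: 6.4
tool_pos: [0.6048, 0.1346, 0.223]
eef_rot: [-0.069, -0.703, 0.704, 0.07]
contact_force: [1.2, 0.8, -0.1]
opening: 0.005
```

```bash
python3 st.py
```

```text
6.4 [0.6048 0.1346 0.223 ] F [ 1.19  0.79 -0.07] rotz [-0.195 -0.981  0.001] y [-0.001 -0.001 -1.   ]
tip [0.6047 0.1345 0.057 ]
fl [ 0.0004  0.003  -0.0015]
fr [0.0002 0.0031 0.1025]
nl [ 0.1044  0.0031 -0.0012]
nr [0.1041 0.0032 0.1027]
```

>>> arm_command([
  {"dx": 0,"dy": 0.001,"dz": 0,"wx": 0,"wy": 0,"wz": 0},
  {"dx": 0,"dy": 0.002,"dz": 0,"wx": 0,"wy": 0,"wz": 0},
  {"dx": 0,"dy": 0.003,"dz": 0,"wx": 0,"wy": 0,"wz": 0},
  {"dx": 0,"dy": 0.004,"dz": 0,"wx": 0,"wy": 0,"wz": 0},
  {"dx": 0,"dy": 0.0045,"dz": 0,"wx": 0,"wy": 0,"wz": 0},
])

```text
clock: 6.9
tool_pos: [0.6052, 0.1355, 0.2195]
eef_rot: [0.069, 0.704, -0.704, -0.069]
contact_force: [0.3, -0.2, 3.1]
opening: 0.005
```

>>> arm_command([
  {"dx": 0,"dy": 0.001,"dz": 0,"wx": 0,"wy": 0,"wz": 0},
  {"dx": 0,"dy": 0.002,"dz": 0,"wx": 0,"wy": 0,"wz": 0},
  {"dx": 0,"dy": 0.002,"dz": 0,"wx": 0,"wy": 0,"wz": 0},
  {"dx": 0,"dy": 0.002,"dz": 0,"wx": 0,"wy": 0,"wz": 0},
  {"dx": 0,"dy": 0.002,"dz": 0,"wx": 0,"wy": 0,"wz": 0},
])

```text
clock: 7.4
tool_pos: [0.6054, 0.1356, 0.2175]
eef_rot: [0.069, 0.704, -0.704, -0.068]
contact_force: [0.2, 0.8, 4.9]
opening: 0.005
```

Far left is giving: z is down to 0.2175 at only 5 N. I'll press on to find its stop.

>>> arm_command([
  {"dx": 0,"dy": 0.001,"dz": 0,"wx": 0,"wy": 0,"wz": 0},
  {"dx": 0,"dy": 0.002,"dz": 0,"wx": 0,"wy": 0,"wz": 0},
  {"dx": 0,"dy": 0.0025,"dz": 0,"wx": 0,"wy": 0,"wz": 0},
  {"dx": 0,"dy": 0.003,"dz": 0,"wx": 0,"wy": 0,"wz": 0},
  {"dx": 0,"dy": 0.003,"dz": 0,"wx": 0,"wy": 0,"wz": 0},
])

```text
clock: 7.9
tool_pos: [0.6055, 0.1356, 0.2164]
eef_rot: [0.07, 0.704, -0.703, -0.068]
contact_force: [-2.8, 0.2, 18.2]
opening: 0.004
```

```bash
python3 - <<'E'
from plant import r
from h import *
im=r.snapshot("scene"); cv2.imwrite("pics/s2.png",cv2.resize(im[180:340,200:440,::-1],None,fx=3,fy=3))
E
python3 st.py
```

```text
7.95 [0.6055 0.1357 0.2164] F [-3.07  0.48 19.13] rotz [-0.194 -0.981 -0.001] y [ 0.002  0.001 -1.   ]
tip [0.6058 0.1358 0.0504]
fl [ 0.0013 -0.0036  0.0001]
fr [ 0.0012 -0.0037  0.104 ]
nl [ 0.1053 -0.0038  0.0002]
nr [ 0.1051 -0.0039  0.1041]
```

View pics/s2.png

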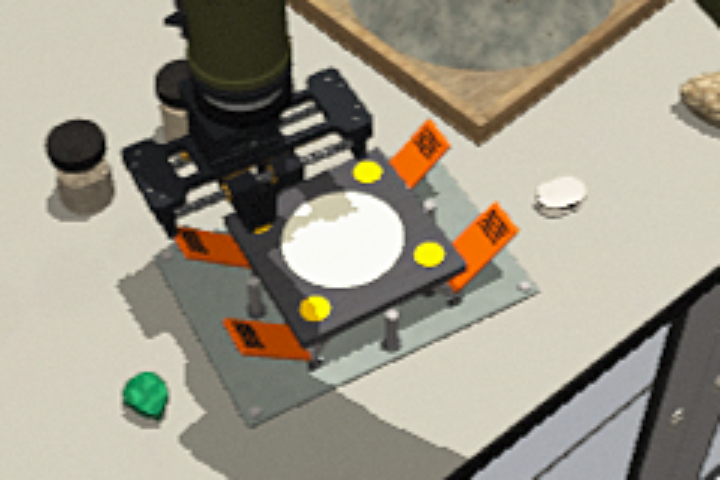

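The scene crop shows the finger on the far-left spot and all four tabs still standing. The corner sank 4 mm and then stopped, so far left is the rocker. I'll lift and move above tab_fl, which is 57 mm further out.

>>> arm_command([
  {"dx": 0.001,"dy": -0.02,"dz": 0,"wx": 0,"wy": 0,"wz": 0},
  {"dx": 0.001,"dy": -0.055,"dz": 0,"wx": 0,"wy": 0,"wz": 0},
  {"dx": 0.001,"dy": -0.055,"dz": -0.03,"wx": 0,"wy": 0,"wz": 0},
  {"dx": 0.001,"dy": -0.055,"dz": -0.057,"wx": 0,"wy": 0,"wz": 0},
  {"dx": 0.001,"dy": -0.055,"dz": -0.057,"wx": 0,"wy": 0,"wz": 0},
])

```text
clock: 8.45
tool_pos: [0.6145, 0.1965, 0.2687]
eef_rot: [0.066, 0.705, -0.703, -0.067]
contact_force: [-0.6, 0.4, -0.8]
opening: 0.005
```

```bash
python3 - <<'E'
from plant import r
from h import *
for i in range(4): im=r.snapshot("scene")
cv2.imwrite("pics/s3.png",cv2.resize(im[180:340,200:440,::-1],None,fx=3,fy=3))
im=r.snapshot("wrist");cv2.imwrite("pics/w4.png",im[:,:,::-1])
E
python3 st.py
```

```text
8.7 [0.615  0.1895 0.2686] F [ 0.94 -0.03 -0.42] rotz [-0.196 -0.981  0.002] y [-0.001 -0.002 -1.   ]
tip [0.6147 0.1892 0.1026]
fl [-0.0004  0.0488  0.054 ]
fr [-0.0008  0.049   0.158 ]
nl [0.1035 0.0489 0.0544]
nr [0.1031 0.0491 0.1583]
```

View pics/s3.png

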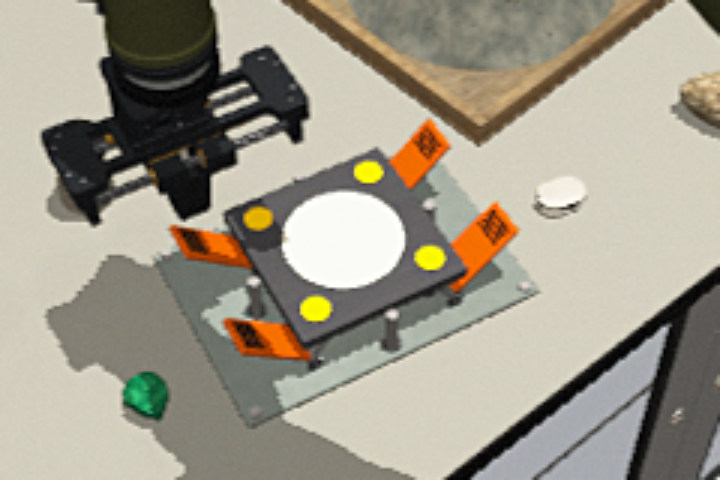

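View pics/w4.png

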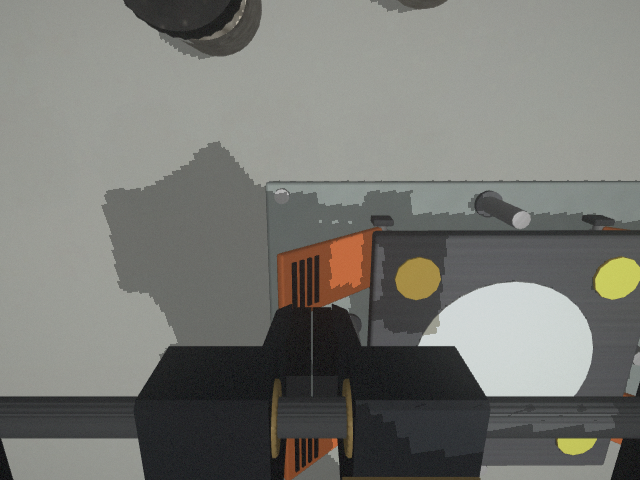

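The wrist view shows the closed fingertips above the ribbed end of the far-left tab (ribs near (305,280)), and the jars are clear. I'll descend.

>>> arm_command([
  {"dx": 0,"dy": 0.015,"dz": -0.002,"wx": 0,"wy": 0,"wz": 0},
  {"dx": 0,"dy": 0.025,"dz": -0.002,"wx": 0,"wy": 0,"wz": 0},
  {"dx": 0,"dy": 0.032,"dz": -0.002,"wx": 0,"wy": 0,"wz": 0},
  {"dx": 0,"dy": 0.038,"dz": -0.002,"wx": 0,"wy": 0,"wz": 0},
  {"dx": 0,"dy": 0.044,"dz": -0.002,"wx": 0,"wy": 0,"wz": 0},
])

```text
clock: 9.2
tool_pos: [0.6157, 0.1934, 0.2248]
eef_rot: [-0.069, -0.704, 0.704, 0.069]
contact_force: [0.3, -1.0, 2.4]
opening: 0.005
```

>>> arm_command([
  {"dx": 0,"dy": 0.005,"dz": 0,"wx": 0,"wy": 0,"wz": 0},
  {"dx": 0,"dy": 0.01,"dz": 0,"wx": 0,"wy": 0,"wz": 0},
  {"dx": 0,"dy": 0.015,"dz": 0,"wx": 0,"wy": 0,"wz": 0},
  {"dx": 0,"dy": 0.02,"dz": 0,"wx": 0,"wy": 0,"wz": 0},
  {"dx": 0,"dy": 0.025,"dz": 0,"wx": 0,"wy": 0,"wz": 0},
])

```text
clock: 9.7
tool_pos: [0.6157, 0.1938, 0.2]
eef_rot: [0.069, 0.704, -0.704, -0.069]
contact_force: [-0.5, 0.7, 3.6]
opening: -0.0
```

```bash
python3 st.py
```

```text
9.7 [0.6157 0.1938 0.2   ] F [-0.53  0.7   3.57] rotz [-0.194 -0.981 -0.001] y [ 0.001  0.001 -1.   ]
tip [0.6158 0.1939 0.034 ]
fl [-0.0001 -0.02    0.059 ]
fr [-0.0002 -0.0201  0.1629]
nl [ 0.1038 -0.0201  0.0591]
nr [ 0.1037 -0.0201  0.1631]
```

The tab is turning at about 4 N. It has 17 mm to go.

>>> arm_command([
  {"dx": 0,"dy": 0.004,"dz": 0,"wx": 0,"wy": 0,"wz": 0},
  {"dx": 0,"dy": 0.008,"dz": 0,"wx": 0,"wy": 0,"wz": 0},
  {"dx": 0,"dy": 0.011,"dz": 0,"wx": 0,"wy": 0,"wz": 0},
  {"dx": 0,"dy": 0.014,"dz": 0,"wx": 0,"wy": 0,"wz": 0},
  {"dx": 0,"dy": 0.016,"dz": 0,"wx": 0,"wy": 0,"wz": 0},
])

```text
clock: 10.2
tool_pos: [0.6155, 0.1937, 0.184]
eef_rot: [0.069, 0.704, -0.704, -0.069]
contact_force: [-0.1, 1.5, 2.7]
opening: 0.001
```

>>> arm_command([
  {"dx": 0,"dy": 0.001,"dz": 0,"wx": 0,"wy": 0,"wz": 0},
  {"dx": 0,"dy": 0.002,"dz": 0,"wx": 0,"wy": 0,"wz": 0},
  {"dx": 0,"dy": 0.0025,"dz": 0,"wx": 0,"wy": 0,"wz": 0},
  {"dx": 0,"dy": 0.003,"dz": 0,"wx": 0,"wy": 0,"wz": 0},
  {"dx": 0,"dy": 0.003,"dz": 0,"wx": 0,"wy": 0,"wz": 0},
])

```text
clock: 10.7
tool_pos: [0.6156, 0.1937, 0.1827]
eef_rot: [0.069, 0.704, -0.704, -0.069]
contact_force: [-2.0, 1.4, 12.9]
opening: 0.001
```

```bash
python3 st.py
```

```text
10.7 [0.6156 0.1937 0.1827] F [-2.04  1.38 12.93] rotz [-0.194 -0.981 -0.   ] y [ 0.  0. -1.]
tip [0.6156 0.1937 0.0167]
fl [-0.0003 -0.0373  0.0588]
fr [-0.0004 -0.0374  0.1627]
nl [ 0.1036 -0.0373  0.0589]
nr [ 0.1035 -0.0374  0.1629]
```

The tab is at its stop: tip 16.7 mm, against 16.5 when flat. I'll nudge it slightly more, then lift and go back to the far-left spot.

>>> arm_command([
  {"dx": 0,"dy": 0.001,"dz": 0,"wx": 0,"wy": 0,"wz": 0},
  {"dx": 0,"dy": 0.001,"dz": 0,"wx": 0,"wy": 0,"wz": 0},
  {"dx": 0,"dy": 0.001,"dz": 0,"wx": 0,"wy": 0,"wz": 0},
  {"dx": 0,"dy": -0.02,"dz": 0,"wx": 0,"wy": 0,"wz": 0},
  {"dx": 0,"dy": -0.06,"dz": 0,"wx": 0,"wy": 0,"wz": 0},
])

```text
clock: 11.2
tool_pos: [0.6137, 0.1923, 0.2389]
eef_rot: [-0.066, -0.702, 0.705, 0.071]
contact_force: [0.5, 0.1, -0.2]
opening: 0.005
```

>>> arm_command([
  {"dx": 0,"dy": 0,"dz": 0,"wx": 0,"wy": 0,"wz": 0},
  {"dx": 0,"dy": 0,"dz": 0.03,"wx": 0,"wy": 0,"wz": 0},
  {"dx": 0,"dy": 0,"dz": 0.059,"wx": 0,"wy": 0,"wz": 0},
  {"dx": 0,"dy": 0,"dz": 0.059,"wx": 0,"wy": 0,"wz": 0},
  {"dx": 0,"dy": 0.01,"dz": 0.059,"wx": 0,"wy": 0,"wz": 0},
])

```text
clock: 11.7
tool_pos: [0.6044, 0.1345, 0.2313]
eef_rot: [-0.07, -0.704, 0.704, 0.069]
contact_force: [-0.3, 0.8, 0.5]
opening: 0.006
```

```bash
python3 - <<'E'
from plant import r
from h import *
for i in range(2): im=r.snapshot("scene")
cv2.imwrite("pics/s4.png",cv2.resize(im[180:340,200:440,::-1],None,fx=3,fy=3))
E
python3 st.py
```

```text
11.8 [0.6033 0.1366 0.2293] F [ 0.13  0.22 -0.76] rotz [-0.193 -0.981  0.   ] y [-0.003  0.    -1.   ]
tip [0.6028 0.1366 0.0633]
fl [-0.0018  0.0093  0.0003]
fr [-0.0018  0.0093  0.1042]
nl [0.1021 0.0096 0.0003]
nr [0.1021 0.0097 0.1043]
```

View pics/s4.png

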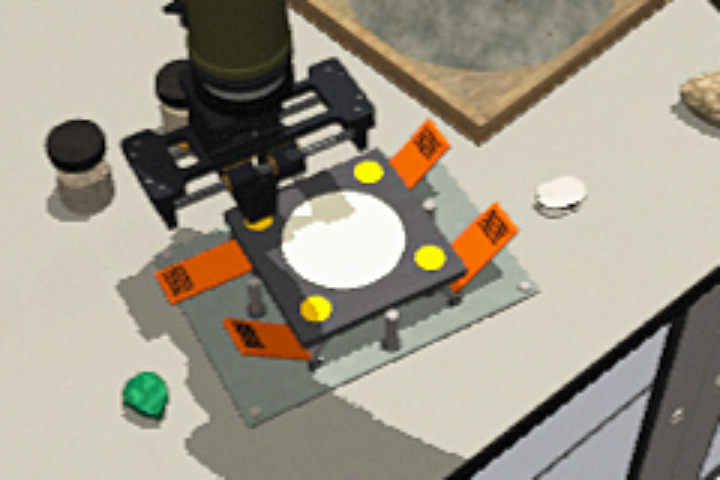

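The scene crop shows the far-left tab flat at (205,270) and the other three standing. The fingertip is above the far-left spot, so I'll press it to check.

>>> arm_command([
  {"dx": -0.001,"dy": 0.002,"dz": 0,"wx": 0,"wy": 0,"wz": 0},
  {"dx": -0.001,"dy": 0.004,"dz": 0,"wx": 0,"wy": 0,"wz": 0},
  {"dx": -0.001,"dy": 0.006,"dz": 0,"wx": 0,"wy": 0,"wz": 0},
  {"dx": -0.001,"dy": 0.008,"dz": 0,"wx": 0,"wy": 0,"wz": 0},
  {"dx": -0.001,"dy": 0.009,"dz": 0,"wx": 0,"wy": 0,"wz": 0},
])

```text
clock: 12.3
tool_pos: [0.605, 0.1356, 0.222]
eef_rot: [-0.069, -0.704, 0.704, 0.069]
contact_force: [-0.1, 0.1, 0.3]
opening: 0.005
```

>>> arm_command([
  {"dx": 0,"dy": 0.0005,"dz": 0,"wx": 0,"wy": 0,"wz": 0},
  {"dx": 0,"dy": 0.001,"dz": 0,"wx": 0,"wy": 0,"wz": 0},
  {"dx": 0,"dy": 0.001,"dz": 0,"wx": 0,"wy": 0,"wz": 0},
  {"dx": 0,"dy": 0.001,"dz": 0,"wx": 0,"wy": 0,"wz": 0},
  {"dx": 0,"dy": 0.001,"dz": 0,"wx": 0,"wy": 0,"wz": 0},
])

```text
clock: 12.8
tool_pos: [0.6051, 0.1354, 0.2213]
eef_rot: [0.069, 0.704, -0.704, -0.069]
contact_force: [-0.4, 0.1, -0.1]
opening: -0.001
```

>>> arm_command([
  {"dx": 0,"dy": 0.001,"dz": 0,"wx": 0,"wy": 0,"wz": 0},
  {"dx": 0,"dy": 0.0015,"dz": 0,"wx": 0,"wy": 0,"wz": 0},
  {"dx": 0,"dy": 0.002,"dz": 0,"wx": 0,"wy": 0,"wz": 0},
  {"dx": 0,"dy": 0.0025,"dz": 0,"wx": 0,"wy": 0,"wz": 0},
  {"dx": 0,"dy": 0.0025,"dz": 0,"wx": 0,"wy": 0,"wz": 0},
])

```text
clock: 13.3
tool_pos: [0.6052, 0.1354, 0.2201]
eef_rot: [0.069, 0.704, -0.704, -0.069]
contact_force: [-2.8, -0.7, 10.3]
opening: 0.005
```

It's firm at 10 N. I'll press a little harder before leaving.

>>> arm_command([
  {"dx": 0,"dy": 0.0005,"dz": 0,"wx": 0,"wy": 0,"wz": 0},
  {"dx": 0,"dy": 0.001,"dz": 0,"wx": 0,"wy": 0,"wz": 0},
  {"dx": 0,"dy": 0.001,"dz": 0,"wx": 0,"wy": 0,"wz": 0},
  {"dx": 0,"dy": 0.001,"dz": 0,"wx": 0,"wy": 0,"wz": 0},
  {"dx": 0,"dy": 0.001,"dz": 0,"wx": 0,"wy": 0,"wz": 0},
])

```text
clock: 13.8
tool_pos: [0.6052, 0.1354, 0.2199]
eef_rot: [0.069, 0.704, -0.704, -0.069]
contact_force: [-3.8, 0.3, 16.2]
opening: 0.01
```

>>> arm_command([
  {"dx": 0,"dy": -0.02,"dz": 0,"wx": 0,"wy": 0,"wz": 0},
  {"dx": 0,"dy": -0.06,"dz": 0,"wx": 0,"wy": 0,"wz": 0},
  {"dx": 0,"dy": -0.1,"dz": 0,"wx": 0,"wy": 0,"wz": 0},
  {"dx": 0,"dy": -0.13,"dz": 0,"wx": 0,"wy": 0,"wz": 0},
  {"dx": 0,"dy": -0.13,"dz": 0,"wx": 0,"wy": 0,"wz": 0},
])

```text
clock: 14.3
tool_pos: [0.6066, 0.1356, 0.3522]
eef_rot: [0.072, 0.705, -0.703, -0.066]
contact_force: [0.2, 0.3, 0.3]
opening: 0.005
```

```bash
python3 - <<'E'
from plant import r
from h import *
for i in range(4): im=r.snapshot("scene")
cv2.imwrite("pics/s5.png",cv2.resize(im[180:340,200:440,::-1],None,fx=3,fy=3))
E
python3 st.py
```

```text
14.5 [0.6045 0.1354 0.3464] F [0.3  0.01 0.15] rotz [-0.194 -0.981  0.001] y [-0.003 -0.001 -1.   ]
tip [0.604  0.1353 0.1804]
fl [-0.0006  0.1264 -0.001 ]
fr [-0.0008  0.1265  0.103 ]
nl [ 0.1033  0.1267 -0.0008]
nr [0.1032 0.1268 0.1031]
```

View pics/s5.png

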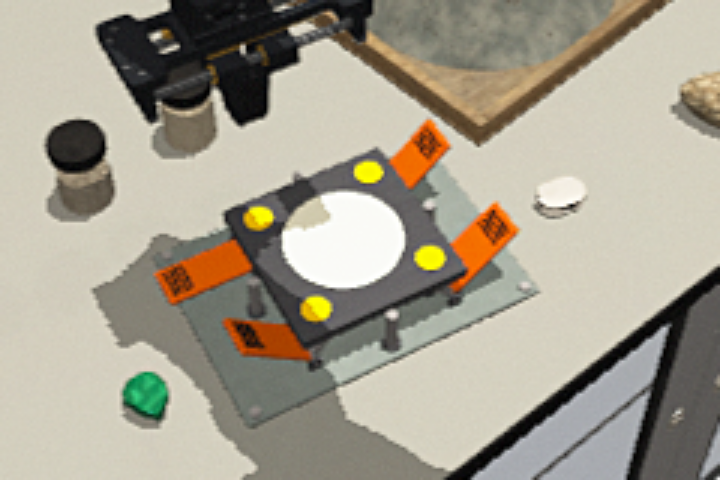

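The final view shows the far-left tab flat at (205,270), the other three up, the plate in place and the arm clear. I'll hand it in.

```bash
python3 -c "
from plant import r
print(r.finish_job())"
```

```text
the job is handed in; nothing more can be done
None
```

The far-left corner was the one that rocked. I pressed its shim tab flat, and the corner is now firm. I handed the job in about 14.5 s into the 58 s allowed.

| Step | Result |
|---|---|
| Near right spot | Firm |
| Far right spot | Firm at 12 N |
| Far left spot | Sank about 4 mm, with 3 to 5 N on the way down, then stopped |
| Far left shim tab | Pressed to its stop, tip at 16.7 mm against 16.5 mm when flat |
| Far left spot again | Firm, no sinking at 16 N |

- **Near left:** I did not press it, because the rocking corner had already been found.
- **Last picture:** it shows the far-left tab flat, the other three tabs standing, the plate in place and the arm clear. The nearby things in view were where they had been; the bottle, eraser and most of the cobble were outside that crop.
- **One press too hard:** the first press, on near right, reached about 61 N vertically at the fingertips because the arm was stiffer than I expected. That is under the 120 N wrist limit. The 40 N limit is stated for the arm and gripper body, and only the fingertips should have been touching. Later presses stayed under 20 N wherever I had a reading; the last small nudge on the tab gave none.

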